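Pin the soap dispenser back on its rail and try its lever

TASK

Put the white push dispenser back in service: slide it along its rail until it is fully home in the fork, then push the headed pin through fork and lug until its head seats against the bracket. Slide the steel bowl along the slab so that it stands centred under the spout, then press the dispenser's lever right down to its stop and let it spring back. Leave the dispenser pinned, the bowl under the spout, and everything else on the slab as it was.

Things in the scene. Friction and masses are not known exactly. Their poses are not given: they have to be found in the camera images.
- bracket: stainless bracket fixed to the slab: a flat rail 10 mm high (x = -28 to 70, y = -155 to 130 mm of its frame) with a fork at its +y end. Origin on the slab; z up, x away from the robot, y the way the dispenser slides home. Fork: a guide block (x = -30 to 37 mm) and a rear ear (x = 55 to 67 mm), both 36 mm wide about y = 110 mm, tops at z = 62 mm; the dispenser's lug runs between them
- guide_mouth (a point): centre of the 12 mm hole's mouth on the guide block's front face (towards the robot), 45 mm above the slab, axes as the bracket's. The hole runs along x through guide block and rear ear; the pin's head seats against the face here
- pin: loose steel headed pin lying level in the guide block's hole, drawn out 40 to 45 mm towards the robot. Origin on its axis at the underside of the head (the face that seats); x along the shank, away from the robot. Shank 10 mm across, 108 mm long, last 12 mm tapered; domed head 24 mm across, 7 mm thick, on the -x side of the origin
- dispenser (a joint): position (m) of the white dispenser on the rail: 0 = free end, 0.09 = home at its stop, where the hole of its 12 mm thick lug (on its +y side) meets the fork's. Slides along bracket +y, stays where left (friction 3 N). Body 85 mm deep (bracket x = -40 to 45), 90 mm wide, flat sides 24 to 118 mm above the slab, lever above to 150 mm; centre at bracket y = joint - 0.09
- push_side (a point): point on the dispenser's flat -y side, 105 mm above the slab and 13 mm under the body's top, where it can be pushed towards the fork; axes as the bracket's
- spout (a point): mouth of the spout, 69 mm above the slab, 65 mm in front (-x) of the dispenser's front face; moves with the dispenser. The spout is a 14 mm round tube, top at 99 mm
- lever (a joint): angle (rad) of the dispenser's spring lever: 0 = up, 0.25 = pressed down to its stop. It springs back by itself
- lever_pad (a point): top of the ribbed front end of the lever, 150 mm above the slab when up, 82 mm in front (-x) of the lever's hinge; goes down about 20 mm to the stop, which takes about 8 N. The lever plate is 50 mm wide and reaches 18 mm farther to the front
- bowl: small stainless bowl, loose, 110 mm across the rim, 88 mm across the foot, 34 mm high, wall 3 mm; origin at the centre of its underside
- soap_holder: ceramic soap holder, 85 x 125 x 25 mm dish with a bar of soap fixed in it (34 mm high in all), loose; origin at the centre of its underside. Bystander
- brush: green scrubbing brush 50 x 150 x 40 mm, bristles down, long side along its y; origin at the centre of its underside. Bystander
- mug: grey plastic mug, radius 42 mm, 90 mm high, origin at the centre of its underside. Bystander
- bottle: white plastic bottle, radius 36 mm, 190 mm high, origin at the centre of its underside. Bystander
- jar: clear jar with a lid, radius 38 mm, 90 mm high, origin at the centre of its underside. Bystander
- pumice: round grey pumice stone, 72 mm across, 34 mm high, origin at the centre of its underside. Bystander
Not all that is in view belongs to the job. Leave any purple or red look-alike of the bowl alone.

How it is judged:
By the outcome, as a careful person would: the job done as asked, in the order asked, and still so for the second after the job is handed in, with the robot touching nothing.
It also fails if it takes over 72 s, if anything falls off the work surface, if the arm or the gripper's body presses on something with over 40 N, if the wrist force passes 120 N, or if a joint passes its speed limit or range.

ROBOT

A 7-joint arm with a two-finger parallel gripper is mounted at the origin on the work surface. World frame = base frame: x ahead of the robot, y to its left, z up, the work surface at z = 0. Lengths are in m, angles in rad, forces in N, time in s.
With the tool pointing down it reaches from about 0.4 to 0.9 m from the base axis. Payload 5.5 kg.
Tool frame: the origin (TCP) lies at the very end of the fingers, on their centre line; the grasp point (between the pads) lies 19 mm behind it (arm.hold_point_z is the distance from the TCP to the grasp point, in m); z points along the fingers, y is the line along which they close (so a half turn about z gives the same grasp; the last joint's range is limited). The gripper opens to 85 mm and grips with 20 to 120 N. Pads are 22 mm wide; open, the fingers measure 114 mm over their backs; the gripper's body (76 mm by 85 mm) begins 54 mm behind the grasp point. The pads swing forward as they close: fully open they stand 13 mm farther back than shut.
Start: joints at [1.4, 0.501, -0.427, 1.55, 0.221, 1.138, -0.21], TCP at [0.273, -0.59, 0.231] pointing down, gripper open.
Joint ranges: [-2.88, 2.88], [-0.31, 2.03], [-1.54, 1.56], [0.2, 2.42], [-1.41, 4.55], [0.19, 2.02], [-2.57, 2.57]. Speed limits (rad/s): [2.57, 2.57, 3.14, 3.14, 3.14, 3.14, 3.14].

INTERFACE

Orientations are given as [roll, pitch, yaw] about the fixed x, y, z axes, in that order (R = Rz(yaw) Ry(pitch) Rx(roll)).
In Python, from cell import arm, get_image, get_calibration gives the robot as it stands.
- The arm moves only by the tool carry_out, never from a script. Its argument "increments" is a list of rows, each an object with "xyz": the shift along the world's x, y, z in cm, a list of three; "yaw": the turn about the world's z in degrees; "fingers": the opening, from 0 (shut) to 1 (fully open). In form: [{"xyz": [tx, ty, tz], "yaw": yaw, "fingers": fingers}, ...]. A call has exactly 8 rows; each row shifts and turns the commanded pose from where the row before left it; what a row does not reach is not made up. A row lasts 1/12 s, in which the tool goes at most 41.7 mm and 7.16 degrees, less where a joint would pass 70% of its speed; a pose out of reach is approached as far as the arm can. A call is refused whole if a number of a shift passes 4.17 or a number of a turn 7.16, either way. A call with a gripper value outside its range is refused whole. The fingers move at their own pace and stop on an object; the grip force is fixed at half the most. Time passes only in rows, so rows that do not move let the fingers close, or fill a call up. It gives the time, the measured TCP pose, the force, the opening and the grip force at its end, in the units of the state.
- arm.state(): the state, without advancing time (a new reading comes with each control period).
- get_image(name): name is "side" or "top" or "wrist"; returns the picture (384x512x3 uint8, blue, green, red); there is no depth.
- get_calibration(name): a dict with "mtx" (3x3 intrinsics, pixels), "R" (3x3) and "t" (3): a world point X has camera coordinates R X + t; the wrist camera has in their place "hand_eye" (4x4, takes a point from camera to tool coordinates, whose origin is the TCP and whose axes are the flange's). Camera axes: x right, y down, z forward; pixel columns grow to the right and rows downward; lengths in m; the calibration is good to about 2 mm. A picture is of the moment at which its call begins: read the wrist's pose just before it. get_calibration takes no time and is no camera call.
- arm.hand_in(): hands the job in; it is judged then, once.
The state is a dict: "clock": time; "q": joint angles; "joint_vel": joint speeds; "joint_efforts": joint torques, N m; "position": TCP position; "ee_rot": TCP orientation; "ft_force": force on the tool from outside, world axes, zero at the start; "wrist_torque": the same for the moment, N m; "width": opening from 0.0 (shut) to 1.0 (fully open); "finger_force": force on a finger pad.
Only numpy, scipy, OpenCV 4.12 (cv2) and the standard library are available. Lean on these libraries where they do the work, as an engineer would, in place of code of your own. Each camera call takes 0.05 s, during which the arm holds its last target. There are 200 camera calls.

## Working session

There is one attempt and no reset: what is moved stays moved. The work goes in short steps, Python scripts to look and compute and a tool call to move; the robot and the scene stay as the last step left them, time stands still between calls to the robot, and variables do not carry over. Pictures are saved under pics/ and viewed, at most 10 in all, crops included, and the job is handed in when it is done.

Besides the shell and the picture viewer there is one more tool, called after ">>>" by a JSON object that holds its "fn" and its "kwargs". carry_out: Moves the arm, as the interface text tells. Its arguments: {"type":"object","properties":{"increments":{"type":"array"}},"required":["increments"]}

```bash
mkdir -p pics
python3 - <<'E'
from cell import arm,get_image,get_calibration
import cv2,numpy as np
for n in("side","top"):
    cv2.imwrite(f"pics/{n}0.png",cv2.resize(get_image(n),(800,600),interpolation=cv2.INTER_CUBIC))
    c=get_calibration(n);print(n,c["mtx"],-c["R"].T@c["t"],c["R"])
s=arm.state();print(s)
E
```

```text
side [[445.87520369   0.         259.20311087]
 [  0.         445.87520369 190.07497478]
 [  0.           0.           1.        ]] [ 0.81284777 -1.121148    1.01269766] [[ 0.97495546  0.22153815 -0.01956282]
 [ 0.1208053  -0.60138611 -0.78977264]
 [-0.18672958  0.76762986 -0.61308765]]
top [[390.68823096   0.         254.65316053]
 [  0.         390.68823096 183.34305723]
 [  0.           0.           1.        ]] [0.40183344 0.02505638 1.1928679 ] [[ 0.01799767 -0.99972738  0.01487473]
 [-0.99350985 -0.01955295 -0.11205291]
 [ 0.1123132  -0.0127615  -0.99359091]]
{'clock': 0.1, 'q': array([ 1.40018808,  0.50179135, -0.4268091 ,  1.55131211,  0.2207941 ,
        1.13829297, -0.21033239]), 'joint_vel': array([ 1.46673415e-04, -1.39184175e-03,  5.06747349e-04, -4.24151600e-03,
        1.06466396e-03,  7.72349381e-05,  3.81933437e-04]), 'joint_efforts': array([-1.14285067e-02, -5.70816135e+01, -5.83872244e+00, -2.81748390e+01,
        1.04687858e-02,  5.53916150e-03,  5.05299602e-05]), 'position': array([ 0.27292647, -0.58925427,  0.23035371]), 'ee_rot': array([-3.13984226e+00, -8.20276865e-05,  4.33816405e-01]), 'ft_force': array([ 0.00429046,  0.16120572, -0.61584892]), 'wrist_torque': array([-0.01779509,  0.00327864, -0.01428163]), 'finger_force': 0.0, 'width': 1.0017680646331577}
```

View pics/side0.png

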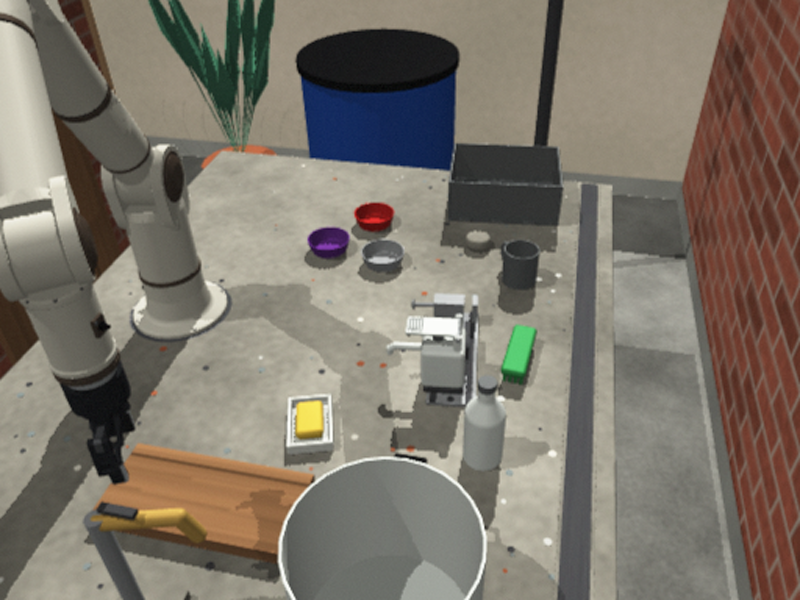

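View pics/top0.png

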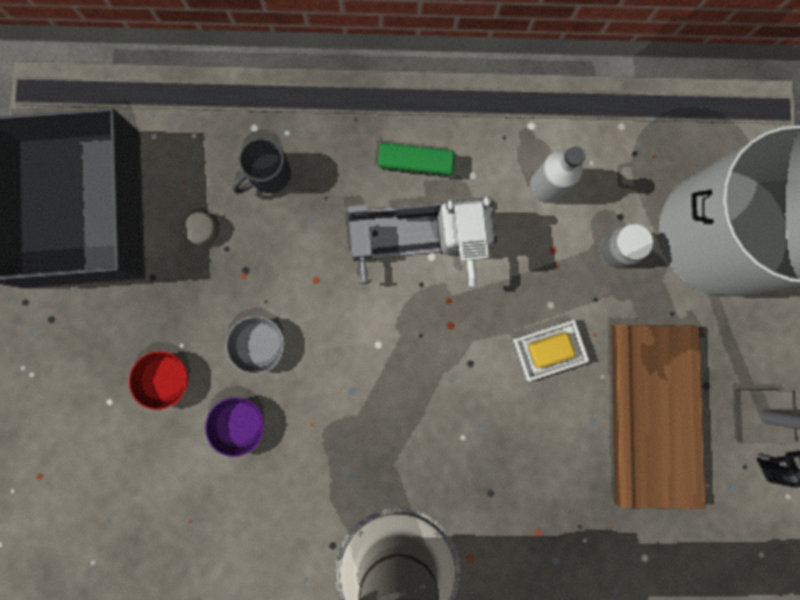

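The side view shows the dispenser at about (445,350), the fork at (455,305) and the steel bowl at (383,256). In the top view, the dispenser is at (468,230), the pin head at (363,280), the steel bowl at (256,344) and the red and purple look-alikes beyond it. Next I'll zoom in on the bracket and bowl to get exact pixels.

Run:
```python
from cell import get_image
import cv2,numpy as np
t=get_image("top");s=get_image("side")
a=cv2.resize(t[115:195,215:325],None,fx=7,fy=7,interpolation=cv2.INTER_CUBIC)
cv2.imwrite("pics/t1.png",a)  # px = 215+u/7, 115+v/7
b=cv2.resize(s[180:265,240:320],None,fx=7,fy=7,interpolation=cv2.INTER_CUBIC)
cv2.imwrite("pics/s1.png",b)
```

```text
(no output)
```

View pics/t1.png

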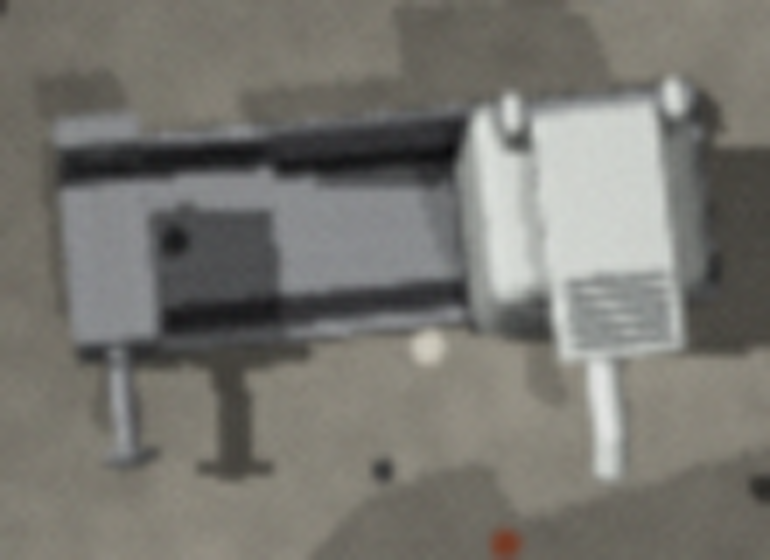

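View pics/s1.png

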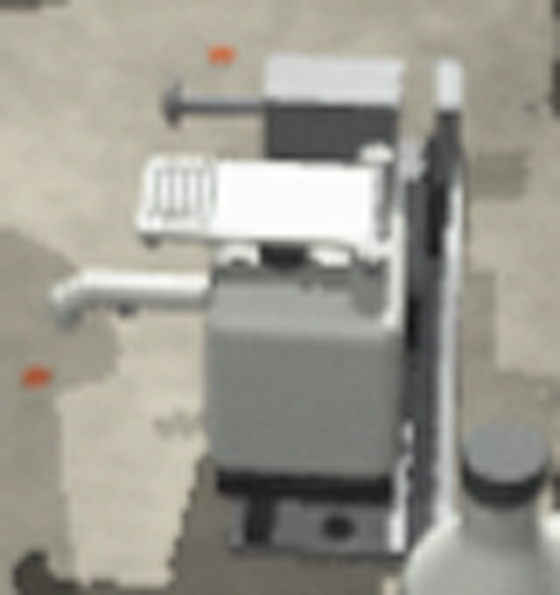

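The top crop shows the guide block top at (60–158,180–345), the ear at (54–137,115), the pin head at (128,458) and the lever front edge at (563–685,350). The side crop shows the block top at (266–403,58–104) and the ear at (438–460,62–105). I'll fit the bracket pose to these.

```bash
cat > h.py <<'E'
import numpy as np
from cell import arm,get_image,get_calibration
C={n:get_calibration(n) for n in("side","top")}
def proj(n,X):
    c=C[n];p=c["mtx"]@(c["R"]@np.asarray(X)+c["t"]);return p[:2]/p[2]
def unproj(n,uv,z):
    c=C[n];d=c["R"].T@np.linalg.solve(c["mtx"],[uv[0],uv[1],1]);o=-c["R"].T@c["t"]
    return o+d*(z-o[2])/d[2]
E
python3 - <<'E'
from h import *
from scipy.optimize import least_squares
T=lambda u,v:("top",215+u/7-.43,115+v/7-.43)
S=lambda u,v:("side",240+u/7-.43,180+v/7-.43)
# kind f: fixed; d: moves with joint (y rel. to centre); h: x rel. hinge too
ob=[("f",-30,128,62,T(75,345)),("f",-30,92,62,T(158,340)),("f",37,128,62,T(60,188)),("f",37,92,62,T(148,180)),
("f",67,128,62,T(54,118)),("f",67,92,62,T(137,115)),
("f",-30,92,62,S(266,102)),("f",37,92,62,S(400,104)),("f",-30,128,62,S(266,58)),("f",37,128,62,S(403,60)),
("f",55,92,62,S(440,105)),("f",67,92,62,S(460,105)),("f",55,128,62,S(438,62)),("f",67,128,62,S(460,62)),
("d",-40,-45,24,S(210,467)),("d",45,-45,24,S(392,472)),
("h",-100,-25,150,T(685,345)),("h",-100,25,150,T(563,358)),("h",-100,25,150,S(150,157)),("h",-100,-25,150,S(138,235)),
("p",0,110,45,T(130,458)),("p",0,110,45,S(172,104))]
def f(p,full=False):
    x,y,a,j,h,s=p;r=[]
    for k,X,Y,Z,(n,u,v) in ob:
        X/=1000;Y/=1000
        if k in"dh":Y+=j-.09
        if k=="h":X+=h
        if k=="p":X=s-.0035
        w=[x+X*np.cos(a)-Y*np.sin(a),y+X*np.sin(a)+Y*np.cos(a),Z/1000]
        r.append(proj(n,w)-[u,v])
    return np.array(r) if full else np.ravel(r)
s=least_squares(f,[.6,0,0,0,.02,-.07],loss="soft_l1");print(s.x.round(4))
print(f(s.x,True).round(1).tolist())
x,y,a,j,h,pp=s.x;R=np.array([[np.cos(a),-np.sin(a)],[np.sin(a),np.cos(a)]])
W=lambda X,Y:(R@[X,Y]+[x,y]).round(4)
print("push",W(0,j-.135),"pushhome",W(0,-.045),"pinhead front",W(pp-.007,.11),"seated front",W(-.037,.11),"spout home",W(-.105,0),"pad home",W(h-.082,0))
for nm,t,sd,z in[("bowl",(256,344.5),(383,254),.034),("mug",(263,152),(520,250),.09),("brush",(416,158),(519,350),.04),("soap",(551,350),(310,418),.03),("red",(159,379),None,.034),("purple",(236,426),None,.034),("pumice",(200,227),(478,238),.034)]:
    print(nm,unproj("top",(t[0]/1.5625,t[1]/1.5625),z).round(3),sd and unproj("side",(sd[0]/1.5625,sd[1]/1.5625),z).round(3))
E
```

```text
[ 0.6299 -0.026   0.1244  0.0042  0.0309 -0.0732]
[[0.1, 0.4], [0.5, -0.2], [-0.0, 0.4], [-0.4, 0.4], [-0.1, 0.5], [0.1, -0.3], [-0.3, -0.4], [0.1, 0.2], [0.4, -0.5], [0.0, 0.1], [-0.3, 0.3], [0.3, 0.5], [0.2, 0.0], [0.5, 0.2], [-0.4, 1.3], [1.1, 2.2], [0.3, 0.3], [-0.6, 0.3], [0.3, -0.6], [0.4, -1.1], [0.2, 0.1], [0.1, -0.7]]
push [ 0.6461 -0.1558] pushhome [ 0.6355 -0.0707] pinhead front [0.5366 0.0732] seated front [0.5795 0.0785] spout home [ 0.5257 -0.0391] pad home [ 0.5792 -0.0324]
bowl [0.418 0.275 0.034] [0.422 0.264 0.034]
mug [0.773 0.266 0.09 ] [0.757 0.263 0.09 ]
brush [ 0.785 -0.02   0.04 ] [ 0.787 -0.031  0.04 ]
soap [ 0.417 -0.283  0.03 ] [ 0.42  -0.289  0.03 ]
red [0.35  0.453 0.034] None
purple [0.266 0.306 0.034] None
pumice [0.64  0.393 0.034] [0.644 0.381 0.034]
```

>>> {"fn": "carry_out", "kwargs": {"increments": [{"xyz": [1.2, 3.6, 0], "yaw": -6, "fingers": 0}, {"xyz": [1.2, 3.6, 0], "yaw": -6, "fingers": 0}, {"xyz": [1.2, 3.6, 0], "yaw": -5.8, "fingers": 0}, {"xyz": [1.2, 3.6, 0], "yaw": 0, "fingers": 0}, {"xyz": [1.2, 3.6, 0], "yaw": 0, "fingers": 0}, {"xyz": [1.2, 3.6, 0], "yaw": 0, "fingers": 0}, {"xyz": [1.2, 3.6, 0], "yaw": 0, "fingers": 0}, {"xyz": [1.2, 3.6, 0], "yaw": 0, "fingers": 0}]}}

```text
clock: 0.87
position: [0.3694, -0.2999, 0.2313]
ee_rot: [3.141, 0.0, 0.123]
ft_force: [0.1, -0.3, -0.2]
width: 0.004
finger_force: 0.0
```

Run:
```python
from h import *
print(unproj("top",(573/1.5625,157/1.5625),.19),unproj("side",(487/1.5625,382/1.5625),.19),unproj("top",(634/1.5625,243/1.5625),.09))
```

```text
[ 0.74270931 -0.28173816  0.19      ] [ 0.74668286 -0.2885487   0.19      ] [ 0.6157167  -0.42294681  0.09      ]
```

>>> {"fn": "carry_out", "kwargs": {"increments": [{"xyz": [3.3, 1.3, 0], "yaw": 0, "fingers": 0}, {"xyz": [3.3, 1.3, 0], "yaw": 0, "fingers": 0}, {"xyz": [3.3, 1.3, 0], "yaw": 0, "fingers": 0}, {"xyz": [3.3, 1.3, 0], "yaw": 0, "fingers": 0}, {"xyz": [3.3, 1.3, 0], "yaw": 0, "fingers": 0}, {"xyz": [3.3, 1.3, 0], "yaw": 0, "fingers": 0}, {"xyz": [3.3, 1.3, 0], "yaw": 0, "fingers": 0}, {"xyz": [3.1, 1.3, 0], "yaw": 0, "fingers": 0}]}}

```text
clock: 1.53
position: [0.6327, -0.197, 0.2309]
ee_rot: [-3.141, 0.0, 0.123]
ft_force: [-1.1, -0.0, 0.5]
width: -0.003
finger_force: 0.0
```

>>> {"fn": "carry_out", "kwargs": {"increments": [{"xyz": [0, 0, -2.5], "yaw": 0, "fingers": 0}, {"xyz": [0, 0, -2.5], "yaw": 0, "fingers": 0}, {"xyz": [0, 0, -2.5], "yaw": 0, "fingers": 0}, {"xyz": [0, 0, -2.5], "yaw": 0, "fingers": 0}, {"xyz": [0, 0, -2], "yaw": 0, "fingers": 0}, {"xyz": [0, 0, -1.4], "yaw": 0, "fingers": 0}, {"xyz": [0, 0, 0], "yaw": 0, "fingers": 0}, {"xyz": [0, 0, 0], "yaw": 0, "fingers": 0}]}}

```text
clock: 2.2
position: [0.6309, -0.1977, 0.0969]
ee_rot: [-3.141, 0.001, 0.123]
ft_force: [0.5, -0.0, -0.1]
width: -0.002
finger_force: 0.0
```

>>> {"fn": "carry_out", "kwargs": {"increments": [{"xyz": [-0.13, 1.1, 0], "yaw": 0, "fingers": 0}, {"xyz": [-0.14, 1.1, 0], "yaw": 0, "fingers": 0}, {"xyz": [-0.14, 1.1, 0], "yaw": 0, "fingers": 0}, {"xyz": [-0.14, 1.1, 0], "yaw": 0, "fingers": 0}, {"xyz": [-0.14, 1.1, 0], "yaw": 0, "fingers": 0}, {"xyz": [-0.14, 1.1, 0], "yaw": 0, "fingers": 0}, {"xyz": [-0.14, 1.1, 0], "yaw": 0, "fingers": 0}, {"xyz": [-0.14, 1.1, 0], "yaw": 0, "fingers": 0}]}}

```text
clock: 2.87
position: [0.6207, -0.1086, 0.0981]
ee_rot: [3.141, -0.002, 0.123]
ft_force: [2.0, -3.7, 5.3]
width: -0.003
finger_force: 0.0
```

>>> {"fn": "carry_out", "kwargs": {"increments": [{"xyz": [-0.05, 0.4, 0], "yaw": 0, "fingers": 0}, {"xyz": [-0.05, 0.4, 0], "yaw": 0, "fingers": 0}, {"xyz": [-0.04, 0.3, 0], "yaw": 0, "fingers": 0}, {"xyz": [-0.04, 0.3, 0], "yaw": 0, "fingers": 0}, {"xyz": [-0.02, 0.2, 0], "yaw": 0, "fingers": 0}, {"xyz": [-0.02, 0.2, 0], "yaw": 0, "fingers": 0}, {"xyz": [0, 0, 0], "yaw": 0, "fingers": 0}, {"xyz": [0, 0, 0], "yaw": 0, "fingers": 0}]}}

```text
clock: 3.53
position: [0.6176, -0.0916, 0.097]
ee_rot: [-3.141, 0.001, 0.123]
ft_force: [0.1, -1.2, 3.8]
width: -0.002
finger_force: 0.0
```

>>> {"fn": "carry_out", "kwargs": {"increments": [{"xyz": [-0.01, 0.1, 0], "yaw": 0, "fingers": 0}, {"xyz": [-0.01, 0.1, 0], "yaw": 0, "fingers": 0}, {"xyz": [-0.01, 0.1, 0], "yaw": 0, "fingers": 0}, {"xyz": [-0.01, 0.1, 0], "yaw": 0, "fingers": 0}, {"xyz": [-0.01, 0.1, 0], "yaw": 0, "fingers": 0}, {"xyz": [0, 0, 0], "yaw": 0, "fingers": 0}, {"xyz": [0, 0, 0], "yaw": 0, "fingers": 0}, {"xyz": [0, 0, 0], "yaw": 0, "fingers": 0}]}}

```text
clock: 4.2
position: [0.6172, -0.0885, 0.0972]
ee_rot: [3.14, 0.001, 0.122]
ft_force: [-0.7, -6.1, 2.5]
width: 0.001
finger_force: 0.0
```

>>> {"fn": "carry_out", "kwargs": {"increments": [{"xyz": [-0.02, 0.1, 0], "yaw": 0, "fingers": 0}, {"xyz": [-0.01, 0.1, 0], "yaw": 0, "fingers": 0}, {"xyz": [-0.01, 0.1, 0], "yaw": 0, "fingers": 0}, {"xyz": [-0.01, 0.1, 0], "yaw": 0, "fingers": 0}, {"xyz": [0, 0, 0], "yaw": 0, "fingers": 0}, {"xyz": [0, 0, 0], "yaw": 0, "fingers": 0}, {"xyz": [0, 0, 0], "yaw": 0, "fingers": 0}, {"xyz": [0, 0, 0], "yaw": 0, "fingers": 0}]}}

```text
clock: 4.87
position: [0.6173, -0.0876, 0.0976]
ee_rot: [3.137, -0.0, 0.119]
ft_force: [0.9, -11.6, 4.4]
width: -0.001
finger_force: 0.0
```

>>> {"fn": "carry_out", "kwargs": {"increments": [{"xyz": [0.2, -1.5, 0], "yaw": 0, "fingers": 0}, {"xyz": [0.2, -1.5, 0], "yaw": 0, "fingers": 0}, {"xyz": [0, 0, 2], "yaw": 0, "fingers": 0}, {"xyz": [0, 0, 3.5], "yaw": 0, "fingers": 0}, {"xyz": [0, 0, 3.5], "yaw": 0, "fingers": 0}, {"xyz": [-1, 1, 3.5], "yaw": 0, "fingers": 0}, {"xyz": [-2, 3, 1], "yaw": 0, "fingers": 0}, {"xyz": [-2, 3, 0], "yaw": 0, "fingers": 0}]}}

```text
clock: 5.53
position: [0.5729, -0.0429, 0.2356]
ee_rot: [3.141, -0.006, 0.12]
ft_force: [0.6, 0.9, -0.6]
width: -0.0
finger_force: 0.0
```

>>> {"fn": "carry_out", "kwargs": {"increments": [{"xyz": [-1.8, 3, 0], "yaw": 0, "fingers": 0}, {"xyz": [-1.8, 3, 0], "yaw": 0, "fingers": 0}, {"xyz": [-1.8, 3, 0], "yaw": 0, "fingers": 0}, {"xyz": [-1.8, 2.5, 0], "yaw": 0, "fingers": 0}, {"xyz": [0, 2, 0], "yaw": 0, "fingers": 0}, {"xyz": [0, 0, 0], "yaw": 0, "fingers": 0}, {"xyz": [0, 0, 0], "yaw": 0, "fingers": 0}, {"xyz": [0, 0, 0], "yaw": 0, "fingers": 0}]}}

```text
clock: 6.2
position: [0.4989, 0.0915, 0.2319]
ee_rot: [3.142, 0.001, 0.123]
ft_force: [-0.0, -0.3, 0.3]
width: -0.0
finger_force: 0.0
```

Run:
```python
from h import *
import cv2
t=get_image("top");s=get_image("side")
a=cv2.resize(t[115:200,215:325],None,fx=4,fy=4,interpolation=cv2.INTER_CUBIC)
b=cv2.resize(s[170:255,230:320],None,fx=4,fy=4,interpolation=cv2.INTER_CUBIC)
cv2.imwrite("pics/c2.png",np.hstack([a,b[:340]]))
```

```text
(no output)
```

View pics/c2.png

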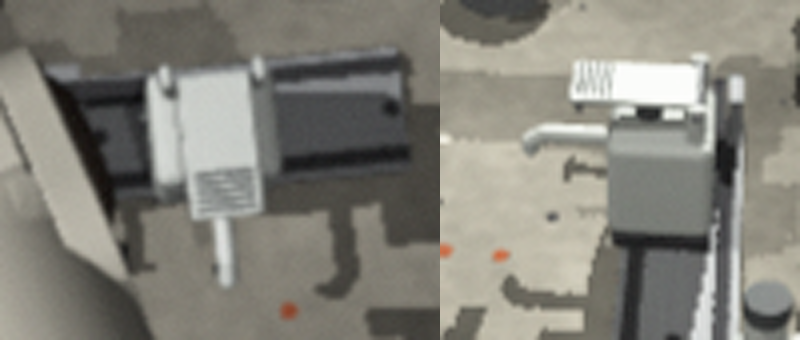

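The dispenser now stands at the fork, with the lever front edge at (193–262,216) in the top part. I'll check that position numerically later. Now I'll lower the fingers in front of the pin head.

>>> {"fn": "carry_out", "kwargs": {"increments": [{"xyz": [0.1, -1.2, 0], "yaw": 0, "fingers": 0}, {"xyz": [0.1, -1.1, -2], "yaw": 0, "fingers": 0}, {"xyz": [0, 0, -4], "yaw": 0, "fingers": 0}, {"xyz": [0, 0, -4], "yaw": 0, "fingers": 0}, {"xyz": [0, 0, -4], "yaw": 0, "fingers": 0}, {"xyz": [0, 0, -3.5], "yaw": 0, "fingers": 0}, {"xyz": [0, 0, -2.5], "yaw": 0, "fingers": 0}, {"xyz": [0, 0, 0], "yaw": 0, "fingers": 0}]}}

```text
clock: 6.97
position: [0.4968, 0.0671, 0.0272]
ee_rot: [-3.141, 0.01, 0.121]
ft_force: [-0.5, 0.1, 0.4]
width: 0.001
finger_force: 0.0
```

Run:
```python
from h import *
print(arm.state()["position"])
print("lever corner home px crop",[(proj("top",p)-[215,115])*4 for p in([.5614+.0031,-.0346-.0248,.15],[.5614-.0031,-.0346+.0248,.15])])
import cv2
cv2.imwrite("pics/w3.png",get_image("wrist"))
```

```text
[0.4967596  0.06713799 0.02719959]
lever corner home px crop [array([264.98710979, 209.55653588]), array([191.44866194, 217.16964414])]
```

View pics/w3.png

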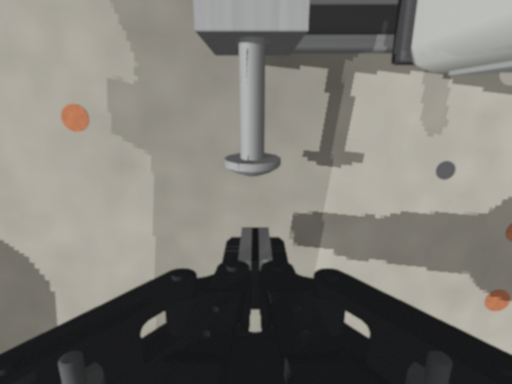

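The wrist view shows the pin head at (252,162) and the shank along column 252. The fingers are at column 256, so they are lined up for pushing.

>>> {"fn": "carry_out", "kwargs": {"increments": [{"xyz": [1, 0.13, 0], "yaw": 0, "fingers": 0}, {"xyz": [1, 0.13, 0], "yaw": 0, "fingers": 0}, {"xyz": [1, 0.13, 0], "yaw": 0, "fingers": 0}, {"xyz": [0.6, 0.08, 0], "yaw": 0, "fingers": 0}, {"xyz": [0.5, 0.06, 0], "yaw": 0, "fingers": 0}, {"xyz": [0.5, 0.06, 0], "yaw": 0, "fingers": 0}, {"xyz": [0.5, 0.06, 0], "yaw": 0, "fingers": 0}, {"xyz": [0.5, 0.06, 0], "yaw": 0, "fingers": 0}]}}

```text
clock: 7.68
position: [0.5583, 0.0764, 0.0329]
ee_rot: [-3.142, -0.002, 0.123]
ft_force: [0.0, 0.0, 1.2]
width: 0.004
finger_force: 0.3
```

>>> {"fn": "carry_out", "kwargs": {"increments": [{"xyz": [0.3, 0.04, 0], "yaw": 0, "fingers": 0}, {"xyz": [0.3, 0.04, 0], "yaw": 0, "fingers": 0}, {"xyz": [0.2, 0.02, 0], "yaw": 0, "fingers": 0}, {"xyz": [0.2, 0.02, 0], "yaw": 0, "fingers": 0}, {"xyz": [0.2, 0.03, 0], "yaw": 0, "fingers": 0}, {"xyz": [0.2, 0.03, 0], "yaw": 0, "fingers": 0}, {"xyz": [0, 0, 0], "yaw": 0, "fingers": 0}, {"xyz": [0, 0, 0], "yaw": 0, "fingers": 0}]}}

```text
clock: 8.35
position: [0.5696, 0.0779, 0.0319]
ee_rot: [3.141, 0.002, 0.123]
ft_force: [-4.8, -0.8, 3.2]
width: -0.003
finger_force: 2.4
```

>>> {"fn": "carry_out", "kwargs": {"increments": [{"xyz": [0.1, 0.01, 0], "yaw": 0, "fingers": 0}, {"xyz": [0.1, 0.01, 0], "yaw": 0, "fingers": 0}, {"xyz": [0.1, 0.01, 0], "yaw": 0, "fingers": 0}, {"xyz": [0.1, 0.02, 0], "yaw": 0, "fingers": 0}, {"xyz": [0.1, 0.01, 0], "yaw": 0, "fingers": 0}, {"xyz": [0, 0, 0], "yaw": 0, "fingers": 0}, {"xyz": [0, 0, 0], "yaw": 0, "fingers": 0}, {"xyz": [0, 0, 0], "yaw": 0, "fingers": 0}]}}

```text
clock: 9.02
position: [0.5698, 0.0778, 0.0312]
ee_rot: [3.14, 0.011, 0.124]
ft_force: [-14.5, -1.4, 11.7]
width: 0.003
finger_force: 8.2
```

>>> {"fn": "carry_out", "kwargs": {"increments": [{"xyz": [-1.5, -0.2, 0], "yaw": 0, "fingers": 0}, {"xyz": [-2, -0.25, 0], "yaw": 0, "fingers": 0}, {"xyz": [-2, -0.25, 0], "yaw": 0, "fingers": 0}, {"xyz": [-2, -0.25, 2], "yaw": 0, "fingers": 0}, {"xyz": [0, 0, 3], "yaw": 0, "fingers": 0}, {"xyz": [0, 0, 3], "yaw": 0, "fingers": 0}, {"xyz": [0, 0, 3], "yaw": 0, "fingers": 0}, {"xyz": [0, 0, 0], "yaw": 0, "fingers": 0}]}}

```text
clock: 9.68
position: [0.5058, 0.0705, 0.1481]
ee_rot: [3.141, -0.012, 0.124]
ft_force: [0.8, -0.1, 0.8]
width: 0.001
finger_force: 0.0
```

Run:
```python
from h import *
import cv2
s=arm.state();print(s["position"],s["ee_rot"],s["q"].round(2));print(get_calibration("wrist"))
cv2.imwrite("pics/w4.png",get_image("wrist"))
```

```text
[0.50576737 0.07048541 0.14808747] [ 3.14115573 -0.01162512  0.1236315 ] [ 0.35  0.39 -0.65  1.98  0.31  0.86 -1.92]
{'mtx': array([[303.09116037,   0.        , 254.77126203],
       [  0.        , 303.09116037, 190.67487743],
       [  0.        ,   0.        ,   1.        ]]), 'hand_eye': array([[-5.08970588e-06, -9.63298154e-01, -2.68433727e-01,
         6.79545009e-02],
       [ 1.00000000e+00, -9.00226410e-06,  1.33446663e-05,
        -5.51915083e-04],
       [-1.52714037e-05, -2.68433727e-01,  9.63298154e-01,
        -1.42460870e-01],
       [ 0.00000000e+00,  0.00000000e+00,  0.00000000e+00,
         1.00000000e+00]])}
```

View pics/w4.png

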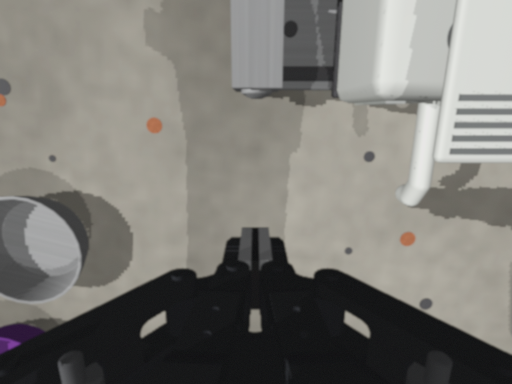

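The pin head now shows only as a sliver at (255,92) against the block face, so it is seated. The spout tip is at (408,195) and the bowl rim is centred near (28,249).

```bash
cat >> h.py <<'E'
from scipy.spatial.transform import Rotation as Ro
def wrist(uv,z,pos,rot):
    c=get_calibration("wrist");H=c["hand_eye"];R=Ro.from_euler("xyz",rot).as_matrix()
    d=R@H[:3,:3]@np.linalg.solve(c["mtx"],[uv[0],uv[1],1]);o=np.array(pos)+R@H[:3,3]
    return o+d*(z-o[2])/d[2]
E
python3 - <<'E'
from h import *
import cv2
p=[.50577,.07049,.14809];r=[3.14116,-.01163,.12363]
for uv,z in[((28,249),.034),((82,252),.034),((408,195),.08),((406,197),.069),((255,93),.045)]:print(uv,wrist(uv,z,p,r).round(4))
# bowl circle by rim edges in top and side: project model rim, score gradient
from scipy.optimize import minimize
G={}
for n in("top","side"):
    g=cv2.GaussianBlur(cv2.cvtColor(get_image(n),cv2.COLOR_BGR2GRAY).astype(np.float32),(0,0),1)
    G[n]=np.hypot(cv2.Sobel(g,5,1,0),cv2.Sobel(g,5,0,1))
th=np.linspace(0,2*np.pi,120,endpoint=False)
def sc(x,y,ns):
    t=0
    for n in ns:
        P=np.array([proj(n,[x+.055*np.cos(a),y+.055*np.sin(a),.034]) for a in th],np.float32)
        t+=cv2.remap(G[n],P[:,:1],P[:,1:],1).mean()
    return t
for ns in(("top",),("side",),("top","side")):
    print(ns,max((sc(x,y,ns),round(x,4),round(y,4)) for x in np.arange(.4,.44,.002) for y in np.arange(.25,.29,.002)))
E
```

```text
(28, 249) [0.4222 0.2721 0.034 ]
(82, 252) [0.4253 0.2226 0.034 ]
(408, 195) [ 0.5261 -0.0383  0.08  ]
(406, 197) [ 0.522  -0.0433  0.069 ]
(255, 93) [0.5841 0.0806 0.045 ]
('top',) (np.float32(103.00874), np.float64(0.418), np.float64(0.276))
('side',) (np.float32(165.63565), np.float64(0.418), np.float64(0.278))
('top', 'side') (np.float32(268.0496), np.float64(0.418), np.float64(0.276))
```

>>> {"fn": "carry_out", "kwargs": {"increments": [{"xyz": [-0.6, 2, 1.5], "yaw": -7, "fingers": 0}, {"xyz": [-0.6, 2, 1.5], "yaw": -7, "fingers": 0}, {"xyz": [-0.6, 2, 1], "yaw": -7, "fingers": 0}, {"xyz": [-0.6, 2, 0], "yaw": -7, "fingers": 0.6}, {"xyz": [-0.6, 2, 0], "yaw": -7, "fingers": 0.6}, {"xyz": [-0.6, 2, 0], "yaw": -7, "fingers": 0.6}, {"xyz": [-0.6, 2, 0], "yaw": -7, "fingers": 0.6}, {"xyz": [-0.6, 2, 0], "yaw": -7, "fingers": 0.6}]}}

```text
clock: 10.5
position: [0.4614, 0.1804, 0.1718]
ee_rot: [3.118, 0.014, -0.574]
ft_force: [-0.2, -0.2, -0.5]
width: 0.604
finger_force: 0.0
```

>>> {"fn": "carry_out", "kwargs": {"increments": [{"xyz": [-1.1, 2.8, 0], "yaw": -6, "fingers": 0.6}, {"xyz": [-1.1, 2.8, 0], "yaw": -6, "fingers": 0.6}, {"xyz": [-1.1, 2.8, 0], "yaw": -6, "fingers": 0.6}, {"xyz": [-1.1, 2.8, 0], "yaw": -6, "fingers": 0.6}, {"xyz": [-1.2, 2.7, 0], "yaw": -6, "fingers": 0.6}, {"xyz": [0, 0, 0], "yaw": 0, "fingers": 0.6}, {"xyz": [0, 0, 0], "yaw": 0, "fingers": 0.6}, {"xyz": [0, 0, 0], "yaw": 0, "fingers": 0.6}]}}

```text
clock: 11.17
position: [0.4297, 0.235, 0.1578]
ee_rot: [3.081, 0.036, -0.804]
ft_force: [0.7, -0.3, -1.1]
width: 0.596
finger_force: 0.0
```

Run:
```python
from h import *
import cv2
s=arm.state();print(s["position"],s["ee_rot"],s["q"].round(2),s["width"])
cv2.imwrite("pics/w5.png",get_image("wrist"))
```

```text
[0.42970803 0.2349535  0.15781995] [ 3.08076033  0.0361419  -0.8039508 ] [-1.19  0.42  0.8   1.99 -0.38  0.96 -2.56] 0.5962372869828942
```

View pics/w5.png

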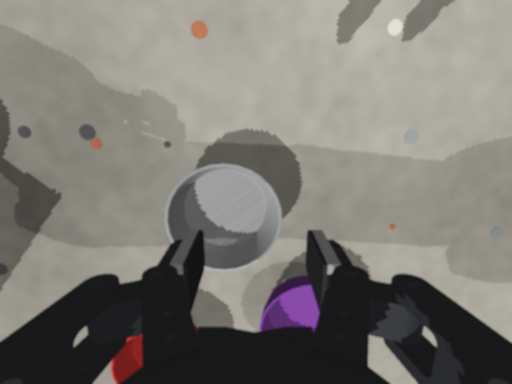

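The wrist view shows the steel bowl at (223,216) and the purple one under the right finger. Joint 7 ran to its limit turning this way, so I'll use the half-turn-equivalent yaw of about +101°.

>>> {"fn": "carry_out", "kwargs": {"increments": [{"xyz": [0, 0, 1], "yaw": 7, "fingers": 0.6}, {"xyz": [0, 0, 1], "yaw": 7, "fingers": 0.6}, {"xyz": [0, 0, 1], "yaw": 7, "fingers": 0.6}, {"xyz": [0, 0, 1], "yaw": 7, "fingers": 0.6}, {"xyz": [0, 0, 0], "yaw": 7, "fingers": 0.6}, {"xyz": [0, 0, 0], "yaw": 7, "fingers": 0.6}, {"xyz": [0, 0, 0], "yaw": 7, "fingers": 0.6}, {"xyz": [0, 0, 0], "yaw": 7, "fingers": 0.6}]}}

```text
clock: 11.88
position: [0.4317, 0.2329, 0.1993]
ee_rot: [3.084, 0.037, 0.172]
ft_force: [0.3, -0.1, -0.3]
width: 0.597
finger_force: 0.0
```

>>> {"fn": "carry_out", "kwargs": {"increments": [{"xyz": [0, 0, 0], "yaw": 7, "fingers": 0.6}, {"xyz": [0, 0, 0], "yaw": 7, "fingers": 0.6}, {"xyz": [0, 0, 0], "yaw": 7, "fingers": 0.6}, {"xyz": [0, 0, 0], "yaw": 7, "fingers": 0.6}, {"xyz": [0, 0, 0], "yaw": 7, "fingers": 0.6}, {"xyz": [0, 0, 0], "yaw": 7, "fingers": 0.6}, {"xyz": [0, 0, 0], "yaw": 7, "fingers": 0.6}, {"xyz": [0, 0, 0], "yaw": 7, "fingers": 0.6}]}}

```text
clock: 12.55
position: [0.4318, 0.233, 0.1993]
ee_rot: [3.083, 0.036, 1.15]
ft_force: [0.5, -0.0, -0.8]
width: 0.6
finger_force: 0.0
```

Run:
```python
from h import *
s=arm.state();print(s["position"],s["ee_rot"],s["q"].round(2),s["width"])
```

```text
[0.43175682 0.23295115 0.1993477 ] [3.0827021  0.03623252 1.14967691] [-1.01  0.24  0.47  2.01 -0.05  0.92 -0.94] 0.6000850433874281
```

>>> {"fn": "carry_out", "kwargs": {"increments": [{"xyz": [-0.6, 2.7, 0], "yaw": 7, "fingers": 0.6}, {"xyz": [-0.6, 2.7, 0], "yaw": 7, "fingers": 0.6}, {"xyz": [-0.6, 2.7, 0], "yaw": 7, "fingers": 0.6}, {"xyz": [-0.6, 2.7, 0], "yaw": 7, "fingers": 0.6}, {"xyz": [-0.7, 2.8, 0], "yaw": 7, "fingers": 0.6}, {"xyz": [0, 0, -2], "yaw": 0, "fingers": 0.6}, {"xyz": [0, 0, -3.5], "yaw": 0, "fingers": 0.6}, {"xyz": [0, 0, -2], "yaw": 0, "fingers": 0.6}]}}

```text
clock: 13.22
position: [0.4004, 0.3695, 0.1224]
ee_rot: [3.084, 0.036, 1.756]
ft_force: [0.4, -0.8, -0.4]
width: 0.596
finger_force: 0.0
```

Run:
```python
from h import *
s=arm.state();print(s["position"],s["ee_rot"],s["q"].round(2),s["width"])
```

```text
[0.40044806 0.36947325 0.12238168] [3.0837593  0.03646269 1.75582845] [-1.06  0.41  0.28  1.95 -0.07  0.76 -0.57] 0.5955577942702917
```

>>> {"fn": "carry_out", "kwargs": {"increments": [{"xyz": [0, 0, -3.5], "yaw": 0, "fingers": 0.6}, {"xyz": [0, 0, -3.5], "yaw": 0, "fingers": 0.6}, {"xyz": [0, 0, -2], "yaw": 0, "fingers": 0.6}, {"xyz": [0, 0, -1.2], "yaw": 0, "fingers": 0.6}, {"xyz": [0.1, -0.6, 0], "yaw": 0, "fingers": 0.6}, {"xyz": [0.2, -1, 0], "yaw": 0, "fingers": 0.6}, {"xyz": [0.2, -1, 0], "yaw": 0, "fingers": 0.6}, {"xyz": [0.2, -1, 0], "yaw": 0, "fingers": 0.6}]}}

```text
clock: 13.88
position: [0.4079, 0.3346, 0.0236]
ee_rot: [3.081, 0.036, 1.757]
ft_force: [-0.7, 0.4, -0.2]
width: 0.594
finger_force: 0.3
```

>>> {"fn": "carry_out", "kwargs": {"increments": [{"xyz": [0.25, -1.3, 0], "yaw": 0, "fingers": 0.6}, {"xyz": [0.25, -1.3, 0], "yaw": 0, "fingers": 0.6}, {"xyz": [0.25, -1.3, 0], "yaw": 0, "fingers": 0.6}, {"xyz": [0.25, -1.3, 0], "yaw": 0, "fingers": 0.6}, {"xyz": [0.25, -1.3, 0], "yaw": 0, "fingers": 0.6}, {"xyz": [0.25, -1.3, 0], "yaw": 0, "fingers": 0.6}, {"xyz": [0.25, -1.3, 0], "yaw": 0, "fingers": 0.6}, {"xyz": [0.25, -1.3, 0], "yaw": 0, "fingers": 0.6}]}}

```text
clock: 14.55
position: [0.4263, 0.2302, 0.0219]
ee_rot: [3.083, 0.038, 1.759]
ft_force: [-0.3, 0.7, 0.9]
width: 0.6
finger_force: 0.9
```

```bash
cat >> h.py <<'E'
import cv2
from scipy.optimize import minimize
def bowl(x0,y0,ns=("top","side"),w=.03):
    G={}
    for n in ns:
        g=cv2.GaussianBlur(cv2.cvtColor(get_image(n),cv2.COLOR_BGR2GRAY).astype(np.float32),(0,0),1)
        G[n]=np.hypot(cv2.Sobel(g,5,1,0),cv2.Sobel(g,5,0,1))
    th=np.linspace(0,2*np.pi,120,endpoint=False);best=[]
    for n in ns:
        b=(0,)
        for x in np.arange(x0-w,x0+w,.002):
            for y in np.arange(y0-w,y0+w,.002):
                P=np.array([proj(n,[x+.055*np.cos(a),y+.055*np.sin(a),.034]) for a in th],np.float32)
                b=max(b,(cv2.remap(G[n],P[:,:1],P[:,1:],1).mean(),round(x,3),round(y,3)))
        best.append((n,)+b)
    return best
E
python3 - <<'E'
from h import *
s=arm.state();p=s["position"];print(p,s["ee_rot"],s["q"].round(2))
print(bowl(p[0]+.19*.06,p[1]-.982*.06))
E
```

```text
[0.42634855 0.23017885 0.02192204] [3.08326538 0.03764079 1.75892766] [-0.78  0.5   0.23  2.15 -0.11  0.46 -0.3 ]
[('top', np.float32(77.00378), np.float64(0.44), np.float64(0.187)), ('side', np.float32(161.95125), np.float64(0.434), np.float64(0.167))]
```

>>> {"fn": "carry_out", "kwargs": {"increments": [{"xyz": [0.35, -1.4, 0], "yaw": 1, "fingers": 0.6}, {"xyz": [0.35, -1.4, 0], "yaw": 1, "fingers": 0.6}, {"xyz": [0.35, -1.4, 0], "yaw": 1, "fingers": 0.6}, {"xyz": [0.35, -1.4, 0], "yaw": 1, "fingers": 0.6}, {"xyz": [0.35, -1.4, 0], "yaw": 1, "fingers": 0.6}, {"xyz": [0.35, -1.4, 0], "yaw": 1, "fingers": 0.6}, {"xyz": [0.35, -1.4, 0], "yaw": 1, "fingers": 0.6}, {"xyz": [0.35, -1.4, 0], "yaw": 0, "fingers": 0.6}]}}

```text
clock: 15.32
position: [0.454, 0.1193, 0.0217]
ee_rot: [3.084, 0.037, 1.883]
ft_force: [-0.4, 1.6, 0.6]
width: 0.6
finger_force: 0.6
```

>>> {"fn": "carry_out", "kwargs": {"increments": [{"xyz": [0.35, -1.4, 0], "yaw": 0, "fingers": 0.6}, {"xyz": [0.35, -1.4, 0], "yaw": 0, "fingers": 0.6}, {"xyz": [0.35, -1.4, 0], "yaw": 0, "fingers": 0.6}, {"xyz": [0.35, -1.4, 0], "yaw": 0, "fingers": 0.6}, {"xyz": [0.35, -1.4, 0], "yaw": 0, "fingers": 0.6}, {"xyz": [0.3, -1, 0], "yaw": 0, "fingers": 0.6}, {"xyz": [0.2, -0.6, 0], "yaw": 0, "fingers": 0.6}, {"xyz": [0, 0, 0], "yaw": 0, "fingers": 0.6}]}}

```text
clock: 15.98
position: [0.4769, 0.0322, 0.0218]
ee_rot: [3.084, 0.038, 1.879]
ft_force: [-0.2, 0.2, 0.7]
width: 0.601
finger_force: 0.0
```

Run:
```python
from h import *
s=arm.state();p=s["position"];print(p,s["ee_rot"],s["q"].round(2))
print(bowl(p[0]+.305*.063,p[1]-.952*.063,("side",)))
```

```text
[0.47692737 0.03219846 0.02177703] [3.0835115  0.03807775 1.87907792] [-0.26  0.48  0.14  2.18 -0.09  0.42  0.25]
[('side', np.float32(173.44057), np.float64(0.494), np.float64(-0.024))]
```

>>> {"fn": "carry_out", "kwargs": {"increments": [{"xyz": [-0.4, 1.3, 0], "yaw": 0, "fingers": 0.6}, {"xyz": [-0.4, 1.3, 0], "yaw": 0, "fingers": 0.6}, {"xyz": [-0.4, 1.3, 2], "yaw": 7, "fingers": 0.6}, {"xyz": [0, 0, 3], "yaw": 7, "fingers": 0.6}, {"xyz": [-1, -1.4, 0], "yaw": 7, "fingers": 0.6}, {"xyz": [-1, -1.4, 0], "yaw": 7, "fingers": 0.6}, {"xyz": [-1, -1.4, 0], "yaw": 7, "fingers": 0.6}, {"xyz": [-1, -1.4, 0], "yaw": 7, "fingers": 0.6}]}}

```text
clock: 16.7
position: [0.4241, 0.0172, 0.0721]
ee_rot: [3.083, 0.038, 2.623]
ft_force: [0.9, -0.4, 0.0]
width: 0.6
finger_force: 0.0
```

>>> {"fn": "carry_out", "kwargs": {"increments": [{"xyz": [-0.2, -0.4, 0], "yaw": 4.8, "fingers": 0.6}, {"xyz": [0, 0, 0], "yaw": 0, "fingers": 0.6}, {"xyz": [0, 0, 0], "yaw": 0, "fingers": 0.6}, {"xyz": [0, 0, 0], "yaw": 0, "fingers": 0.6}, {"xyz": [0, 0, 0], "yaw": 0, "fingers": 0.6}, {"xyz": [0, 0, 0], "yaw": 0, "fingers": 0.6}, {"xyz": [0, 0, 0], "yaw": 0, "fingers": 0.6}, {"xyz": [0, 0, 0], "yaw": 0, "fingers": 0.6}]}}

```text
clock: 17.37
position: [0.4228, 0.013, 0.0718]
ee_rot: [3.083, 0.038, 2.698]
ft_force: [-0.1, -0.7, 1.0]
width: 0.597
finger_force: 0.0
```

Run:
```python
from h import *
s=arm.state();p=s["position"];print(p,s["ee_rot"],s["q"].round(2))
print(bowl(.494,-.024))
```

```text
[0.42284238 0.01295852 0.0718188 ] [3.08327633 0.03759726 2.69843404] [ 0.01  0.31 -0.09  2.28 -0.01  0.5   1.07]
[('top', np.float32(103.656265), np.float64(0.492), np.float64(-0.054)), ('side', np.float32(219.39084), np.float64(0.492), np.float64(-0.026))]
```

>>> {"fn": "carry_out", "kwargs": {"increments": [{"xyz": [-0.3, -0.8, 0], "yaw": 2.7, "fingers": 0.6}, {"xyz": [0, 0, -2.5], "yaw": 0, "fingers": 0.6}, {"xyz": [0, 0, -2.5], "yaw": 0, "fingers": 0.6}, {"xyz": [0, 0, 0], "yaw": 0, "fingers": 0.6}, {"xyz": [0.6, -0.25, 0], "yaw": 0, "fingers": 0.6}, {"xyz": [0.6, -0.25, 0], "yaw": 0, "fingers": 0.6}, {"xyz": [0.6, -0.25, 0], "yaw": 0, "fingers": 0.6}, {"xyz": [0.6, -0.25, 0], "yaw": 0, "fingers": 0.6}]}}

```text
clock: 18.13
position: [0.4457, -0.0057, 0.0231]
ee_rot: [3.082, 0.04, 2.745]
ft_force: [-0.4, 1.1, -0.2]
width: 0.598
finger_force: 0.4
```

>>> {"fn": "carry_out", "kwargs": {"increments": [{"xyz": [0.5, -0.2, 0], "yaw": 0, "fingers": 0.6}, {"xyz": [0.5, -0.2, 0], "yaw": 0, "fingers": 0.6}, {"xyz": [0.4, -0.17, 0], "yaw": 0, "fingers": 0.6}, {"xyz": [0.3, -0.13, 0], "yaw": 0, "fingers": 0.6}, {"xyz": [0.2, -0.08, 0], "yaw": 0, "fingers": 0.6}, {"xyz": [0, 0, 0], "yaw": 0, "fingers": 0.6}, {"xyz": [0, 0, 0], "yaw": 0, "fingers": 0.6}, {"xyz": [0, 0, 0], "yaw": 0, "fingers": 0.6}]}}

```text
clock: 18.8
position: [0.4629, -0.0133, 0.0218]
ee_rot: [3.083, 0.038, 2.745]
ft_force: [-0.0, -0.9, -0.2]
width: 0.599
finger_force: 0.0
```

Run:
```python
from h import *
s=arm.state();p=s["position"];print(p,s["ee_rot"],s["q"].round(2))
print(bowl(.52,-.036,("side",),.02))
a=get_image("side")[165:255,230:320]
cv2.imwrite("pics/s6.png",cv2.resize(a,None,fx=6,fy=6,interpolation=cv2.INTER_CUBIC))
```

```text
[ 0.4628553  -0.01332739  0.02184726] [3.08317189 0.03793942 2.74500025] [ 0.08  0.47 -0.09  2.2   0.    0.42  1.17]
[('side', np.float32(205.15947), np.float64(0.51), np.float64(-0.038))]
```

View pics/s6.png

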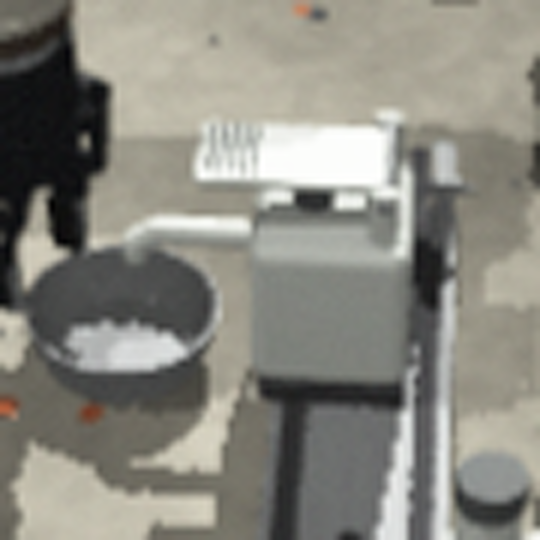

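The side crop shows the bowl rim spanning (28–218, 247–372) with the spout mouth at about (138,255). I'll compare that with the target projection.

Run:
```python
from h import *
print(unproj("side",(250.3,216),.034))
cr=lambda X:((proj("side",X)-[230,165]+.43)*6).round(0)
print("target rim c",cr([.5257,-.0391,.034]),"L/R/T/B")
th=np.linspace(0,6.28,200)
for c in([.5257,-.0391],[.51,-.038],[.521,-.038]):
    P=np.array([cr([c[0]+.055*np.cos(a),c[1]+.055*np.sin(a),.034]) for a in th]);print(c,P.min(0),P.max(0))
print("spout mouth",cr([.5257,-.0391,.069]))
```

```text
[ 0.51687902 -0.03899365  0.034     ]
target rim c [140. 311.] L/R/T/B
[0.5257, -0.0391] [ 41. 247.] [239. 378.]
[0.51, -0.038] [ 14. 243.] [212. 373.]
[0.521, -0.038] [ 33. 245.] [231. 376.]
spout mouth [138. 263.]
```

>>> {"fn": "carry_out", "kwargs": {"increments": [{"xyz": [0.2, 0, 0], "yaw": 0, "fingers": 0.6}, {"xyz": [0.2, 0, 0], "yaw": 0, "fingers": 0.6}, {"xyz": [0.2, 0, 0], "yaw": 0, "fingers": 0.6}, {"xyz": [0.2, 0, 0], "yaw": 0, "fingers": 0.6}, {"xyz": [0.2, 0, 0], "yaw": 0, "fingers": 0.6}, {"xyz": [0, 0, 0], "yaw": 0, "fingers": 0.6}, {"xyz": [0, 0, 0], "yaw": 0, "fingers": 0.6}, {"xyz": [0, 0, 0], "yaw": 0, "fingers": 0.6}]}}

```text
clock: 19.57
position: [0.4731, -0.0133, 0.0219]
ee_rot: [3.083, 0.038, 2.745]
ft_force: [-0.4, -0.7, 0.8]
width: 0.599
finger_force: 0.0
```

Run:
```python
from h import *
s=arm.state();p=s["position"];print(p)
a=get_image("side")[165:255,230:320]
g=cv2.resize(a,None,fx=6,fy=6,interpolation=cv2.INTER_CUBIC)
th=np.linspace(0,6.28,200)
P=np.array([(proj("side",[.5257+.055*np.cos(t),-.0391+.055*np.sin(t),.034])-[230,165]+.43)*6 for t in th])
h=g.copy();cv2.polylines(h,[P.round().astype(np.int32)],True,(0,0,255),1)
cv2.imwrite("pics/s7.png",h[180:420,:400].repeat(1,0))
```

```text
[ 0.4730993  -0.01326744  0.02193046]
```

View pics/s7.png

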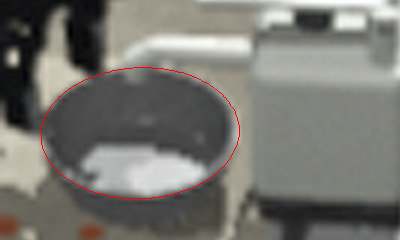

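The model rim at the target matches the bowl in the picture, spanning (42–239, 68–198), so the bowl is centred under the spout. Now I'll retreat and press the lever.

>>> {"fn": "carry_out", "kwargs": {"increments": [{"xyz": [-1.5, 0.6, 0], "yaw": 0, "fingers": 0.6}, {"xyz": [-1.5, 0.6, 0], "yaw": 0, "fingers": 0.6}, {"xyz": [-1, 0.4, 2], "yaw": 0, "fingers": 0.6}, {"xyz": [0, 0, 4], "yaw": 0, "fingers": 0.6}, {"xyz": [0, 0, 4], "yaw": 0, "fingers": 0}, {"xyz": [0, 0, 4], "yaw": 0, "fingers": 0}, {"xyz": [0, 0, 4], "yaw": 0, "fingers": 0}, {"xyz": [0, 0, 0], "yaw": 0, "fingers": 0}]}}

```text
clock: 20.28
position: [0.438, 0.0028, 0.2097]
ee_rot: [3.078, 0.051, 2.745]
ft_force: [0.8, -0.2, 0.1]
width: 0.039
finger_force: 0.0
```

>>> {"fn": "carry_out", "kwargs": {"increments": [{"xyz": [1.8, -0.4, 0], "yaw": 0, "fingers": 0}, {"xyz": [1.8, -0.4, 0], "yaw": 0, "fingers": 0}, {"xyz": [1.8, -0.5, 0], "yaw": 0, "fingers": 0}, {"xyz": [1.8, -0.4, 0], "yaw": 0, "fingers": 0}, {"xyz": [1.8, -0.5, 0], "yaw": 0, "fingers": 0}, {"xyz": [1.8, -0.4, 0], "yaw": 0, "fingers": 0}, {"xyz": [1.8, -0.5, 0], "yaw": 0, "fingers": 0}, {"xyz": [1.8, -0.4, 0], "yaw": 0, "fingers": 0}]}}

```text
clock: 20.95
position: [0.5775, -0.0327, 0.2017]
ee_rot: [3.083, 0.038, 2.745]
ft_force: [0.5, 0.2, 0.4]
width: -0.0
finger_force: 0.0
```

Next: down to about 0.155, then slowly press.

>>> {"fn": "carry_out", "kwargs": {"increments": [{"xyz": [0, 0, -2], "yaw": 0, "fingers": 0}, {"xyz": [0, 0, -2], "yaw": 0, "fingers": 0}, {"xyz": [0, 0, -0.8], "yaw": 0, "fingers": 0}, {"xyz": [0, 0, -0.5], "yaw": 0, "fingers": 0}, {"xyz": [0, 0, -0.5], "yaw": 0, "fingers": 0}, {"xyz": [0, 0, -0.5], "yaw": 0, "fingers": 0}, {"xyz": [0, 0, -0.5], "yaw": 0, "fingers": 0}, {"xyz": [0, 0, 0], "yaw": 0, "fingers": 0}]}}

```text
clock: 21.62
position: [0.5772, -0.0322, 0.1343]
ee_rot: [3.083, 0.039, 2.745]
ft_force: [-3.2, 0.2, 5.3]
width: 0.002
finger_force: 3.1
```

>>> {"fn": "carry_out", "kwargs": {"increments": [{"xyz": [0, 0, -0.3], "yaw": 0, "fingers": 0}, {"xyz": [0, 0, -0.2], "yaw": 0, "fingers": 0}, {"xyz": [0, 0, -0.2], "yaw": 0, "fingers": 0}, {"xyz": [0, 0, -0.1], "yaw": 0, "fingers": 0}, {"xyz": [0, 0, -0.1], "yaw": 0, "fingers": 0}, {"xyz": [0, 0, 0], "yaw": 0, "fingers": 0}, {"xyz": [0, 0, 0], "yaw": 0, "fingers": 0}, {"xyz": [0, 0, 0], "yaw": 0, "fingers": 0}]}}

```text
clock: 22.28
position: [0.5783, -0.0321, 0.1288]
ee_rot: [3.082, 0.041, 2.745]
ft_force: [-9.0, 1.0, 23.0]
width: 0.003
finger_force: 12.3
```

>>> {"fn": "carry_out", "kwargs": {"increments": [{"xyz": [0, 0, 0.5], "yaw": 0, "fingers": 0}, {"xyz": [0, 0, 0.8], "yaw": 0, "fingers": 0}, {"xyz": [0, 0, 0.8], "yaw": 0, "fingers": 0}, {"xyz": [0, 0, 1], "yaw": 0, "fingers": 0}, {"xyz": [0, 0, 2], "yaw": 0, "fingers": 0}, {"xyz": [0, 0, 3], "yaw": 0, "fingers": 0}, {"xyz": [-3, 0, 3], "yaw": 0, "fingers": 0}, {"xyz": [-4, 0, 0], "yaw": 0, "fingers": 0}]}}

```text
clock: 22.95
position: [0.5135, -0.0321, 0.2417]
ee_rot: [3.078, 0.05, 2.745]
ft_force: [0.8, -0.8, 0.3]
width: -0.002
finger_force: 0.0
```

>>> {"fn": "carry_out", "kwargs": {"increments": [{"xyz": [-3, 2, 0], "yaw": 0, "fingers": 0}, {"xyz": [-1, 3, 0], "yaw": 0, "fingers": 0}, {"xyz": [0, 3, 0], "yaw": 0, "fingers": 0}, {"xyz": [0, 3, 0], "yaw": 0, "fingers": 0}, {"xyz": [0, 3, 0], "yaw": 0, "fingers": 0}, {"xyz": [0, 3, 0], "yaw": 0, "fingers": 0}, {"xyz": [0, 0, 0], "yaw": 0, "fingers": 0}, {"xyz": [0, 0, 0], "yaw": 0, "fingers": 0}]}}

```text
clock: 23.62
position: [0.4675, 0.1399, 0.2359]
ee_rot: [3.082, 0.039, 2.749]
ft_force: [-0.1, -0.5, -0.3]
width: 0.0
finger_force: 0.0
```

Run:
```python
from h import *
s=arm.state();print(s["position"],s["clock"])
print(bowl(.525,-.039,("side","top"),.012))
```

```text
[0.46751028 0.13994949 0.23592881] 23.6167
[('side', np.float32(200.23627), np.float64(0.525), np.float64(-0.039)), ('top', np.float32(109.33363), np.float64(0.527), np.float64(-0.039))]
```

The bowl measures within 1–2 mm of the spout axis in both cameras, so I'm handing in.

```bash
python3 -c "
from cell import arm
print(arm.hand_in())"
```

```text
the job is handed in; nothing more can be done
None
```

The job is handed in at about 24 s: dispenser home and pinned with the head seated, steel bowl within about 2 mm of the spout axis, and lever pressed to its stop and released, though I didn't check its spring-back or the other items in a final picture.

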